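Refit the spring spindle of the kitchen roll holder

ROBOT

A 6-joint arm with a two-finger parallel gripper is mounted at the origin on the work surface. World frame = base frame: x ahead of the robot, y to its left, z up, the work surface at z = 0. Lengths are in m, angles in rad, forces in N, time in s.
With the tool pointing down it reaches from about 0.35 to 0.725 m from the base axis. Payload 6 kg.
Tool frame: the origin (TCP) lies at the very end of the fingers, on their centre line; the grasp point (between the pads) lies 19 mm behind it (pinch_z is the distance from the TCP to the grasp point, in m); z points along the fingers, y is the line along which they close (so a half turn about z gives the same grasp; the last joint's range is limited). The gripper opens to 85 mm and grips with 20 to 120 N. Pads are 22 mm wide; open, the fingers measure 114 mm over their backs; the gripper's body (76 mm by 85 mm) begins 54 mm behind the grasp point. The pads swing forward as they close: fully open they stand 13 mm farther back than shut.
Start: joints at [1.547, 0.04, 0.085, 0, -1.615, -0.334], TCP at [0.21, 0.562, 0.231] pointing down, gripper open.
Joint ranges: [-2.56, 2.56], [-1.29, 2.01], [-1.08, 1.49], [-3.29, 1.98], [-2.81, -0.18], [-2.99, 2.99]. Speed limits (rad/s): [2.57, 2.57, 3.01, 3.14, 3.14, 3.14].

INTERFACE

Orientations are given as a unit quaternion [w, x, y, z].
In Python, from cell import get_obs, camera, sign_off, pinch_z gives the robot as it stands.
- The arm moves only by the shell command python3 -m pendant 'ROWS' [FORCE]. ROWS is a JSON object of lists of equal length, an entry for each row: "delta_pos": the shift along the tool's x, y, z in mm, a list of three; "delta_rot": the turn, a rotation vector about the tool's x, y, z in degrees, a list of three; "claw": the finger opening in mm, from 0 to 85.4. In form: {"delta_pos": [[dx, dy, dz], ...], "delta_rot": [[wx, wy, wz], ...], "claw": [claw, ...]}. A call has 1 to 8 rows; each row shifts and turns the commanded pose from where the row before left it, along the tool's axes as they then stand; what a row does not reach is not made up. A row lasts 1/8 s, in which the tool goes at most 62.5 mm and 10.7 degrees, less where a joint would pass 70% of its speed; a pose out of reach is approached as far as the arm can. A call with a gripper value outside its range is refused whole. The fingers move at their own pace and stop on an object; FORCE is the grip in N (left out, the last holds). Time passes only in rows, so rows that do not move let the fingers close. It gives the time, the measured TCP pose, the force, the opening and the grip force at its end, in the units of the state.
- get_obs(): the state, without advancing time (a new reading comes with each control period).
- camera(name): name is "scene" or "top" or "wrist"; returns a dict with "img" (420x560x3 uint8, red, green, blue), "fx", "fy", "cx", "cy" (pixels), "T" (4x4, takes a point from camera to world coordinates); the wrist camera has in their place "T_tool_cam" (4x4, takes a point from camera to tool coordinates, whose origin is the TCP and whose axes are the flange's). Camera axes: x right, y down, z forward; pixel columns grow to the right and rows downward; lengths in m; the calibration is good to about 2 mm. A picture is of the moment at which its call begins: read the wrist's pose just before it. There is no depth.
- sign_off(): hands the job in; it is judged then, once.
The state is a dict: "time": time; "joints": joint angles; "joint_vel": joint speeds; "tau": joint torques, N m; "tcp_pos": TCP position; "eef_rot": TCP orientation; "force": force on the tool from outside, world axes, zero at the start; "torque": the same for the moment, N m; "grip_width": finger opening in m; "finger_force": force on a finger pad.
Only numpy, scipy, OpenCV 4.12 (cv2) and the standard library are available. Lean on these libraries where they do the work, as an engineer would, in place of code of your own. Each camera call takes 0.05 s, during which the arm holds its last target. There are 200 camera calls.

TASK

The kitchen roll holder has been washed: put its spring-loaded spindle back between the two ends of the holder, ready for the next roll. The sprung plunger goes into the groove of the tall post and has to be pushed in against it so that the spindle can come down between the ends; then let the spring push the short fixed pin into the cup at the other end, and let go, leaving the spindle level. Leave the rolling pin lying where it is.

Things in the scene. Friction and masses are not known exactly. Their poses are not given: they have to be found in the camera images.
- spindle: Light wooden bar, 28 mm diameter, with a 38 mm disc, 8 mm thick, near each end and a 14 mm steel pin beyond each disc. About 190 g, lies on its discs. Origin mid-bar on the axis; x along the bar, any roll about it. Outer disc faces at x = -105 and +105 mm. At +x the short fixed pin, tip at x = +127 mm; at -x the long sprung plunger, rounded tip at x = -165 mm when relaxed.
- plunger (a joint): How far the plunger is pushed into the spindle, m: 0 relaxed, 0.050 fully in. The spring pushes it out with about 1.6 N at 0, rising by 80 N/m to about 5.6 N fully in. Its tip is at x = -165 mm plus this value in the spindle's frame.
- holder: Roll holder, fixed: wooden base 335 x 100 x 12 mm, tall grooved post (62 mm wide, 160 mm high) at its -x end, low post with a steel cup at +x, nothing between. Origin under the base's middle, z up. The fitted spindle's x axis lies along the holder's x, its origin at x = 22, y = 0, z = 69 to 75 mm, the plunger in about 9 mm. To pass between cup lip and groove wall it must be in 25 mm or more.
- groove (a point): Point on the back wall of the tall post's upright groove, at the cup's height: x = -133.5, y = 0, z = 80 mm in the holder's frame; axes as the holder's. The groove faces +x, is 36 mm wide and 12 mm deep, open at the top (z = 160 mm), its floor at z = 62 mm. The plunger can be pressed in against its upper part with the spindle still above the cup (axis 132 to 145 mm up), then slid down.
- cup (a point): Centre of the mouth of the steel cup on the low post: x = +133.5, y = 0, z = 80 mm in the holder's frame; axes as the holder's. A round cup open to -x, towards the tall post: 36 mm inside and 48 mm outside diameter (its top at z = 104 mm), 16 mm deep.
- rolling_pin: A bystander: wooden rolling pin, barrel 46 mm in diameter and 190 mm long with a turned handle at each end, 310 mm overall. Origin in the middle of the barrel on its axis, x along it.

How it is judged:
At the end, for the whole second after the job is handed in: The spindle sits between the ends of the holder, plunger in the groove and fixed pin in the cup: its origin at x = 14 to 30 mm, y = -16 to 16 mm, z = 55 to 95 mm in the holder's frame, its axis within 10 degrees of the holder's, the plunger held pushed in by 3 to 20 mm, at rest (x of spindle in the frame of holder between 0.014 and 0.03 m and y of spindle in the frame of holder between -0.016 and 0.016 m and z of spindle in the frame of holder between 0.055 and 0.095 m and angle between the x axis of spindle and the x axis of holder, either way round below 0.18 rad and value of joint plunger between 0.003 and 0.02 m and linear speed of spindle below 0.02 m/s); the robot touches nothing.
It fails at once if the rolling pin is moved by more than 50 mm (distance of rolling_pin from where it was at the start of the episode above 0.05 m).
It also fails if it takes over 38 s, if anything falls off the work surface, if the arm or the gripper's body presses on something with over 40 N, if the wrist force passes 120 N, or if a joint passes its speed limit or range.

## Working session

There is one attempt and no reset: what is moved stays moved. The work goes in short steps, Python scripts to look and compute and a shell command to move; the robot and the scene stay as the last step left them, time stands still between calls to the robot, and variables do not carry over. Pictures are saved under pics/ and viewed, at most 13 in all, crops included, and the job is handed in when it is done.

```bash
mkdir -p pics; ls; python3 - <<'E'
from cell import get_obs,camera,pinch_z
import cv2
o=get_obs();print(o,pinch_z)
for n in("scene","top"):
    c=camera(n);cv2.imwrite(f"pics/{n}0.png",c["img"][:,:,::-1]);print(n,c["fx"],c["fy"],c["cx"],c["cy"],c["T"])
E
```

```text
pics
{'time': 0.0, 'joints': array([ 1.54668982e+00,  4.08426299e-02,  8.37997010e-02, -4.71680783e-04,
       -1.61551621e+00, -3.33701335e-01]), 'joint_vel': array([-0.00121867, -0.0016537 ,  0.00035366, -0.00015711, -0.00021742,
       -0.00077527]), 'tau': array([ 5.17983335e-04, -3.68194520e+01,  3.47411120e+01,  6.93196803e+00,
       -5.37350585e-03, -8.42271746e-07]), 'tcp_pos': array([0.20993724, 0.56171523, 0.23025373]), 'eef_rot': array([ 9.07194034e-04,  9.84040762e-01, -1.77940851e-01, -9.69013550e-05]), 'force': array([ 0.11716899, -0.13941096, -0.41630586]), 'torque': array([-0.02408359,  0.02384123, -0.00826986]), 'finger_force': 0.0, 'grip_width': 0.08547974292826019} 0.0187
scene 524.5320544608936 524.5320544608936 278.5248867766109 205.54261780641158 [[-0.87673103  0.37217269 -0.30468048  0.91703488]
 [ 0.480814    0.69485043 -0.53479041  0.6013897 ]
 [ 0.01267297 -0.61536199 -0.78814277  1.00279212]
 [ 0.          0.          0.          1.        ]]
top 419.4474935605273 419.4474935605273 278.3503709138255 207.50197857129282 [[ 0.02749895 -0.99481496  0.09791323  0.46105203]
 [-0.99951306 -0.02880867 -0.01198754 -0.02586865]
 [ 0.01474613 -0.0975359  -0.99512276  1.03929792]
 [ 0.          0.          0.          1.        ]]
```

View pics/scene0.png

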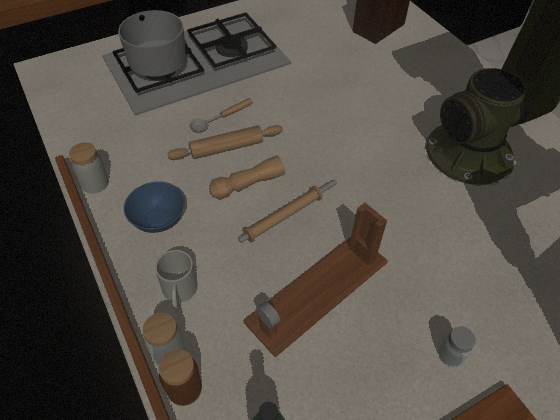

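View pics/top0.png

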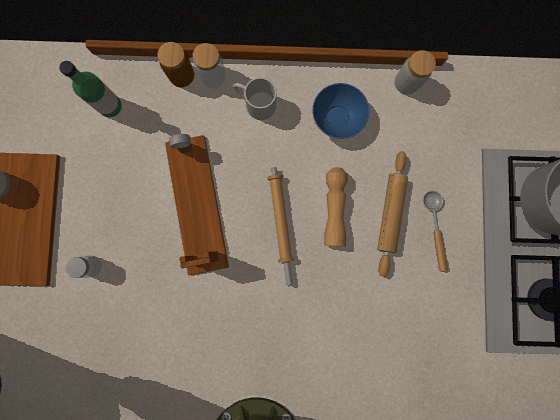

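Scene: spindle with short pin at (243,238) and plunger tip at (336,182), holder beside it with cup at (268,315) and post at (370,233). Top: spindle (274,169) to (290,284), holder cup at (179,141), post at (195,262). I'll zoom in to get exact points.

```bash
python3 - <<'E'
import cv2
t=cv2.imread("pics/top0.png");s=cv2.imread("pics/scene0.png")
def crop(im,x0,y0,x1,y1,k,n):
    c=cv2.resize(im[y0:y1,x0:x1],None,fx=k,fy=k,interpolation=cv2.INTER_CUBIC)
    for x in range((x0+19)//20*20,x1,20):
        cv2.putText(c,str(x),(int((x-x0+.5)*k),10),0,.35,(0,255,255),1);cv2.line(c,(int((x-x0+.5)*k),12),(int((x-x0+.5)*k),20),(0,255,255),1)
    for y in range((y0+19)//20*20,y1,20):
        cv2.putText(c,str(y),(0,int((y-y0+.5)*k)),0,.35,(0,255,255),1)
    cv2.imwrite(n,c);print(c.shape)
crop(t,155,120,305,295,3.4,"pics/topc.png")
crop(s,230,170,400,360,3.1,"pics/scenec.png")
E
```

```text
(595, 510, 3)
(589, 527, 3)
```

View pics/topc.png

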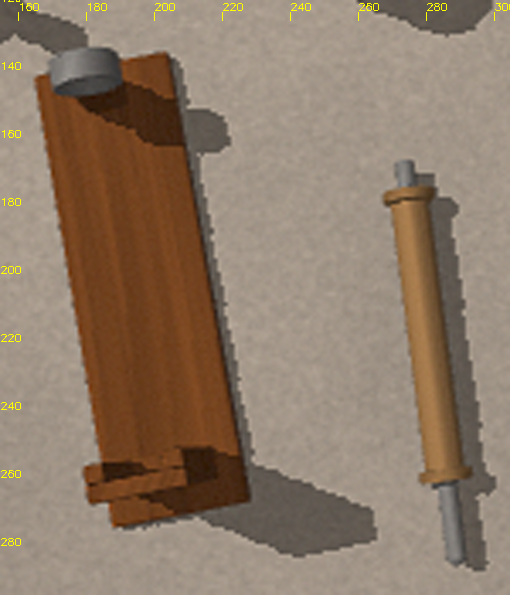

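View pics/scenec.png

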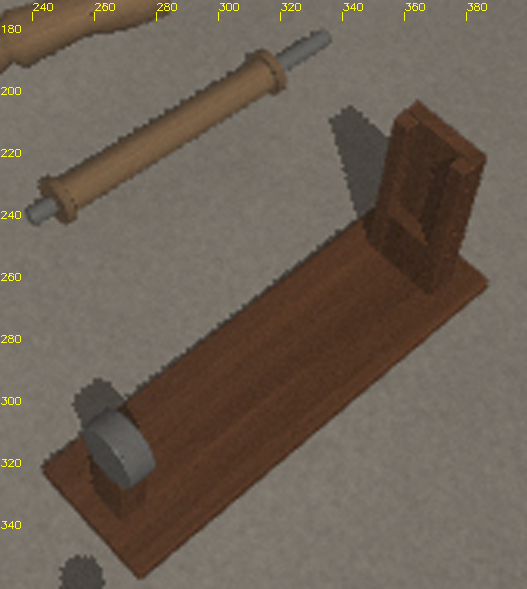

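Top crop: base corners (165.7,142.1), (204.2,135.1), (227.7,266.6), (188,274.2), spindle tips (273,166.9) and (288.9,285.4). Scene crop: base corners (243,320.5), (274.7,356), (386.6,261.1), spindle tips (241.1,239.2) and (334.7,181.8). Next I fit both poses from the two views.

```bash
cat > h.py <<'E'
import numpy as np
from scipy.optimize import least_squares
from cell import camera
def proj(c,P,T=None):
    T=c["T"] if T is None else T
    q=(np.atleast_2d(P)-T[:3,3])@T[:3,:3]
    return np.c_[q[:,0]/q[:,2]*c["fx"]+c["cx"],q[:,1]/q[:,2]*c["fy"]+c["cy"]]
def place(p,L):
    c,s=np.cos(p[3]),np.sin(p[3])
    return np.array(L)@np.array([[c,-s,0],[s,c,0],[0,0,1]]).T+p[:3]
def fit(obs,p0):
    f=lambda p:np.concatenate([(proj(c,place(p,L))-np.array(u)).ravel() for c,L,u in obs])
    r=least_squares(f,p0,loss="soft_l1");return r.x,f(r.x)
E
python3 - <<'E'
from h import *
np.set_printoptions(precision=4,suppress=True)
t,s=camera("top"),camera("scene")
B=.1675
H=[(t,[(B,.05,.012),(B,-.05,.012),(-B,-.05,.012),(-B,.05,.012),(-.1215,.031,.16),(-.1215,-.031,.16)],
 [(165.7,142.1),(204.2,135.1),(227.7,266.6),(188,274.2),(179.2,256.6),(208.3,251)]),
 (s,[(B,-.05,.012),(B,.05,.012),(-B,.05,.012)],[(243,320.5),(274.7,356),(386.6,261.1)])]
for o in (H,H[:1],H[1:]): print(*fit(o,[.5,.2,0,0]))
S=[(t,[(.127,0,0),(-.165,0,0)],[(273,166.9),(288.9,285.4)]),(s,[(.127,0,0),(-.165,0,0)],[(241.1,239.2),(334.7,181.8)])]
for o in (S,): print(*fit(o,[.45,0,.02,0]))
E
```

```text
[ 0.5661  0.1648 -0.0086  0.219 ] [-0.4643  0.3624  0.377   0.0968  0.7311  0.3888 -0.0325  0.7014 -0.1068
 -0.8223 -0.01   -0.8833 -0.2366  0.1012 -0.1026 -0.0912  0.8586  0.1354]
[ 0.566   0.1649 -0.0088  0.217 ] [-0.3461  0.3432  0.4986  0.1556  0.5809  0.47   -0.1882  0.6997 -0.2387
 -0.8094 -0.1396 -0.8107]
[ 0.5651  0.1624 -0.0132  0.2229] [-0.1019  0.2289  0.0371 -0.2456  0.0683  0.028 ]
[ 0.5364 -0.0426  0.0158  0.1609] [ 0.0381  0.2185  0.1083  0.1925 -1.6486  1.1958  0.8762 -0.7306]
```

```bash
python3 -m pendant '{"delta_pos":[[0,0,0],[0,0,0],[0,0,0],[23,50,-9],[23,50,-9],[23,50,-9],[23,50,-9],[23,50,-9]],"delta_rot":[[0,0,-10],[0,0,-10],[0,0,-10],[0,0,0],[0,0,0],[0,0,0],[0,0,0],[0,0,0]],"claw":[85,85,85,85,85,85,85,85]}' 40; python3 -m pendant '{"delta_pos":[[23,50,-9],[23,50,-9],[23,50,-9],[23,50,-9],[23,50,-9],[0,0,0],[0,0,0]],"delta_rot":[[0,0,0],[0,0,0],[0,0,0],[0,0,0],[0,0,0],[0,0,0],[0,0,0]],"claw":[85,85,85,85,85,85,85]}'; cat >> h.py <<'E'
from cell import get_obs
from scipy.spatial.transform import Rotation as R
def pose(o=None):
    o=o or get_obs();T=np.eye(4);T[:3,:3]=R.from_quat(np.roll(o["eef_rot"],-1)).as_matrix();T[:3,3]=o["tcp_pos"];return T
def wrist(name):
    import cv2,pickle
    T=pose();c=camera("wrist");c["T"]=T@c["T_tool_cam"];cv2.imwrite(f"pics/{name}.png",c["img"][:,:,::-1])
    pickle.dump(c,open(f"pics/{name}.pkl","wb"));return c
def yaw(T): return np.arctan2(T[1,0],T[0,0])
def to(p,y):
    "tool delta to world p and yaw y (deg turn first, then shift in the turned axes)"
    T=pose();c,s=np.cos(y),np.sin(y);Rn=np.array([[c,s,0],[s,-c,0],[0,0,-1.]])
    rv=R.from_matrix(T[:3,:3].T@Rn).as_rotvec(degrees=True)
    print("rot",rv.round(2),"pos mm",(Rn.T@(np.array(p)-T[:3,3])*1000).round(1),"old axes",(T[:3,:3].T@(np.array(p)-T[:3,3])*1000).round(1))
E
python3 - <<'E'
from h import *
np.set_printoptions(precision=4,suppress=True)
c=wrist("w1");print(c["T"],c["fx"],pose(),proj(c,[[.536,-.043,.019],[.566,.164,.012]]))
E
```

```text
time: 1.2
tcp_pos: [0.3654, 0.3328, 0.2766]
eef_rot: [-0.0, 0.997, 0.083, 0.0]
force: [0.9, 0.3, 0.3]
grip_width: 0.0849
finger_force: 0.0
time: 2.08
tcp_pos: [0.5194, 0.1067, 0.3209]
eef_rot: [0.0, 0.997, 0.082, -0.0]
force: [-0.1, 0.4, 0.7]
grip_width: 0.0851
finger_force: 0.0
[[ 0.1643 -0.9322 -0.3226  0.6025]
 [-0.9864 -0.1552 -0.0538  0.1194]
 [ 0.0001  0.327  -0.945   0.4641]
 [ 0.      0.      0.      1.    ]] 325.30003877200096 [[ 0.9862  0.1655 -0.0006  0.5192]
 [ 0.1655 -0.9862 -0.0001  0.1073]
 [-0.0006 -0.     -1.      0.321 ]
 [ 0.      0.      0.      1.    ]] [[384.9541 166.2281]
 [239.9874 118.3742]]
```

View pics/w1.png

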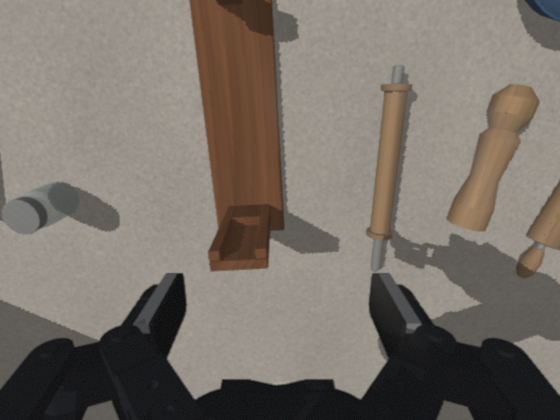

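Wrist view: spindle from short pin tip (398,66) to plunger tip (376,270), post top around (212–268, 250–268), base corner at (284,230). I'll refit with this view.

```bash
python3 - <<'E'
from h import *
import pickle
np.set_printoptions(precision=4,suppress=True)
t,s=camera("top"),camera("scene");w=pickle.load(open("pics/w1.pkl","rb"))
tip=[(.127,0,0),(-.165,0,0)]
S=[(t,tip,[(273,166.9),(288.9,285.4)]),(s,tip,[(241.1,239.2),(334.7,181.8)]),(w,tip,[(398,66.5),(376,270)])]
for o in (S,S[::2],S[1:]): p,r=fit(o,[.53,-.04,.02,.16]);print(p,r)
p=fit(S,[.53,-.04,.02,.16])[0]
to([p[0],p[1],.11],p[3])
print(proj(w,place([.566,.164,0,.22],[(-.1675,-.05,.012),(-.1215,.031,.16),(-.1215,-.031,.16),(-.1455,-.031,.16)])))
E
```

```text
[ 0.5368 -0.0453  0.0169  0.1641] [ 0.9535  0.0156  1.4499  0.0528 -2.2518  0.2575  0.0576 -1.8044 -0.6644
 -0.1913 -1.4797  0.2686]
[ 0.5371 -0.0456  0.0179  0.1673] [ 0.9294 -0.1431  1.8346 -0.0427 -0.3794 -0.4312 -0.6836  0.508 ]
[ 0.5366 -0.0469  0.0151  0.1666] [-2.3538  0.2314 -0.398  -1.907  -0.2223  0.3625 -0.5614 -0.0299]
rot [-0.    0.01  0.19] pos mm [ -7.4 153.9 211.2] old axes [ -7.9 153.8 211.2]
[[283.2972 231.367 ]
 [205.5444 250.7317]
 [265.2708 247.7521]
 [266.7919 268.2888]]
```

```bash
python3 -m pendant '{"delta_pos":[[-2,38,50],[-2,39,50],[-2,39,50],[-2,38,50],[0,0,0],[0,0,0]],"delta_rot":[[0,0,0],[0,0,0],[0,0,0],[0,0,0],[0,0,0],[0,0,0]],"claw":[60,60,60,60,60,60]}'; python3 - <<'E'
from h import *
np.set_printoptions(precision=4,suppress=True)
to([.537,-.046,.005],.166)
c=wrist("w2");print(proj(c,place([.537,-.046,.018,.166],[(0.127,0,0),(.105,0,0),(.05,.014,0),(.05,-.014,0)])))
E
```

```text
time: 2.98
tcp_pos: [0.5373, -0.0441, 0.1245]
eef_rot: [0.0, 0.997, 0.083, 0.001]
force: [-0.0, 0.2, 0.8]
grip_width: 0.0604
finger_force: 0.0
rot [ 0.04 -0.09  0.05] pos mm [ -0.6   1.8 119.5] old axes [ -0.8   1.7 119.5]
[[278.2155  30.6156]
 [278.1573  65.6193]
 [259.6267 144.2688]
 [296.4243 144.2981]]
```

View pics/w2.png

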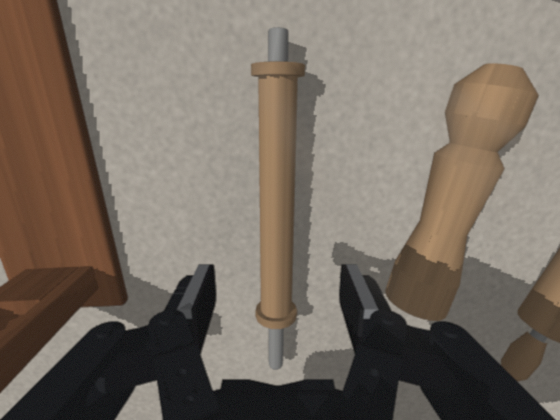

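The spindle is centred between the fingers. Its tip is at (278,28) against a predicted (278,31), so I descend and grip.

```bash
python3 -m pendant '{"delta_pos":[[0,2,40],[0,0,40],[-1,0,39],[0,0,0],[0,0,0],[0,0,0],[0,0,0],[0,0,0]],"delta_rot":[[0,0,0],[0,0,0],[0,0,0],[0,0,0],[0,0,0],[0,0,0],[0,0,0],[0,0,0]],"claw":[60,60,60,60,20,20,20,20]}' 60;  python3 -m pendant '{"delta_pos":[[0,0,0],[0,0,0],[0,0,0],[0,0,-30],[0,0,-60],[0,0,-60],[0,0,0]],"delta_rot":[[0,0,0],[0,0,0],[0,0,0],[0,0,0],[0,0,0],[0,0,0],[0,0,0]],"claw":[20,20,20,20,20,20,20]}'; python3 - <<'E'
from h import *
np.set_printoptions(precision=4,suppress=True)
c=wrist("w3");T=pose()
for h in (.0187,.015,.02):
  print((proj(c,[T[:3,3]-T[:3,2]*h+T[:3,0]*d for d in(.127,.105)])).ravel())
E
```

```text
time: 4.03
tcp_pos: [0.5382, -0.0464, 0.0075]
eef_rot: [-0.0, 0.997, 0.083, 0.003]
force: [-1.0, 2.7, 6.6]
grip_width: 0.0263
finger_force: 58.8
time: 4.9
tcp_pos: [0.539, -0.047, 0.1615]
eef_rot: [-0.0, 0.997, 0.083, 0.006]
force: [0.6, 0.0, -2.4]
grip_width: 0.026
finger_force: 59.6
[272.245  -35.9984 272.5398  37.5577]
[272.3853 -31.8045 272.6631  39.3388]
[272.1936 -37.5369 272.4947  36.9059]
```

View pics/w3.png

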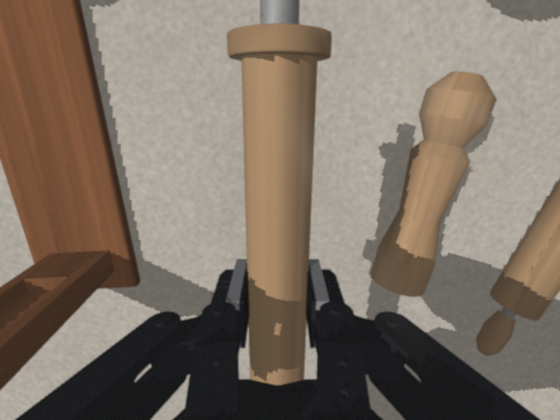

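```bash
python3 - <<'E'
from h import *
import pickle
np.set_printoptions(precision=4,suppress=True)
w=pickle.load(open("pics/w3.pkl","rb"))
f=lambda p:np.r_[proj(w,[(p[0],p[1],-p[2]-.019)],w["T_tool_cam"])[0]-(279,27), proj(w,[(p[0]-.008,p[1],-p[2]-.014)],w["T_tool_cam"])[0][1]-58]
f2=lambda p:f([p[0],p[1],.0187])[:2]
print(least_squares(f2,[.1,0]).x, least_squares(f,[.1,0,.0187]).x)
print(w["T_tool_cam"])
to([.615,.175,.215],.219)
E
```

```text
[0.1027 0.0017] [0.1036 0.0017 0.014 ]
[[-0.     -0.9453 -0.3263  0.0839]
 [ 1.     -0.      0.      0.0011]
 [-0.     -0.3263  0.9453 -0.1433]
 [ 0.      0.      0.      1.    ]]
rot [-0.03 -0.34 -3.06] pos mm [ 123.9 -199.5  -57.4] old axes [ 113.4 -205.9  -56.6]
```

Gripped near the spindle's middle: its origin is at about −2 mm in tool x, and its axis about 13 mm behind the TCP. Now I carry it over the holder.

```bash
python3 -m pendant '{"delta_pos":[[0,0,-30],[0,0,-27],[31,-50,0],[31,-50,0],[31,-50,0],[31,-50,0],[0,0,0],[0,0,0]],"delta_rot":[[0,0,-3],[0,0,0],[0,0,0],[0,0,0],[0,0,0],[0,0,0],[0,0,0],[0,0,0]],"claw":[20,20,20,20,20,20,20,20]}'; python3 - <<'E'
from h import *
np.set_printoptions(precision=4,suppress=True)
c=wrist("w4");print(pose());H=[.566,.1645,0,.219]
print(proj(c,place(H,[(.1335,0,.104),(.1335,0.024,.08),(.1335,-.024,.08),(.1675,.05,.012),(.1675,-.05,.012),(-.1675,.05,.012),(-.1675,-.05,.012)])))
E
```

```text
time: 5.95
tcp_pos: [0.6135, 0.1751, 0.2096]
eef_rot: [0.001, 0.994, 0.109, -0.001]
force: [1.1, -0.9, -1.2]
grip_width: 0.0264
finger_force: 59.6
[[ 0.9764  0.2161 -0.0014  0.6136]
 [ 0.2161 -0.9764 -0.0009  0.1745]
 [-0.0015  0.0006 -1.      0.2104]
 [ 0.      0.      0.      1.    ]]
[[275.5702  94.1485]
 [245.3461  94.2389]
 [306.0313  94.2177]
 [223.4642  56.6442]
 [328.2863  56.6163]
 [237.6416 341.1445]
 [314.998  341.0754]]
```

View pics/w4.png

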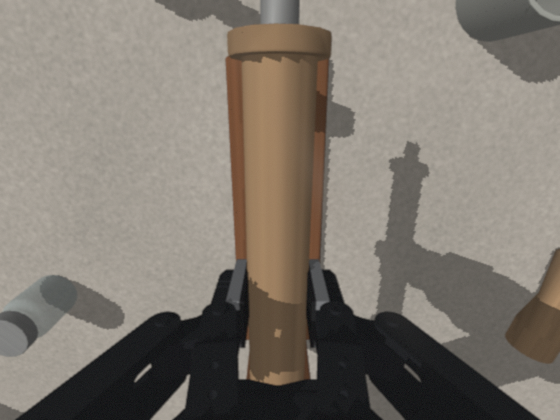

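Wrist view: base edges are at (227,57) and (330,58), with the spindle axis at column 279.5, midway between them. Lateral alignment is within about 1 mm, so I lower it level with the upper groove and press in.

```bash
python3 -m pendant '{"delta_pos":[[0,0,30],[0,0,30],[0,0,27],[0,0,0],[0,0,0]],"delta_rot":[[0,0,0],[0,0,0],[0,0,0],[0,0,0],[0,0,0]],"claw":[20,20,20,20,20]}';python3 -m pendant '{"delta_pos":[[-10,0,0],[-10,0,0],[-8,0,0],[0,0,0]],"delta_rot":[[0,0,0],[0,0,0],[0,0,0],[0,0,0]],"claw":[20,20,20,20]}'; python3 - <<'E'
from h import *
import cv2
c=camera("scene")["img"][:,:,::-1]
cv2.imwrite("pics/s5.png",cv2.resize(c[150:370,220:420],None,fx=2.7,fy=2.7,interpolation=cv2.INTER_CUBIC))
to(place([.566,.1645,0,.219],[(-.003,-.0006,.123)])[0],.219)
E
```

```text
time: 6.62
tcp_pos: [0.6146, 0.1745, 0.1263]
eef_rot: [-0.0, 0.994, 0.109, 0.001]
force: [0.5, -0.0, -1.3]
grip_width: 0.0261
finger_force: 59.6
time: 7.12
tcp_pos: [0.5865, 0.1692, 0.1252]
eef_rot: [-0.0, 0.994, 0.109, 0.001]
force: [2.4, 0.9, -1.1]
grip_width: 0.0258
finger_force: 59.6
rot [-0.02 -0.09 -0.03] pos mm [-24.3   0.7   2. ] old axes [-24.3   0.7   2. ]
```

View pics/s5.png

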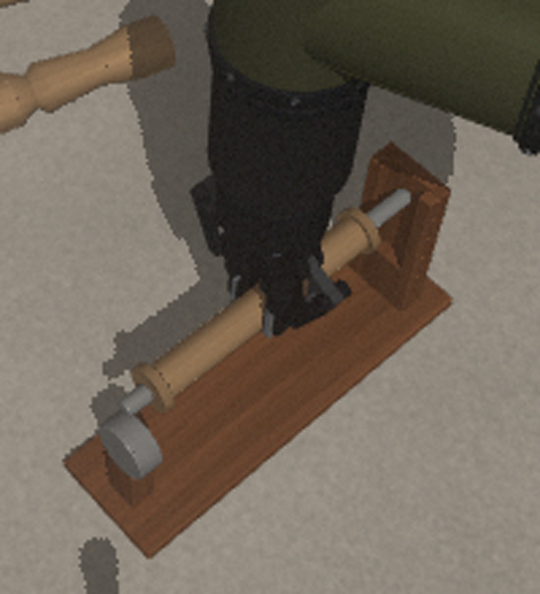

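The plunger is inside the groove at (405,193) with the pin above the cup at (125,400), and the 2.4 N reading means the spring is being compressed. I press in further and then lower.

```bash
python3 -m pendant '{"delta_pos":[[-9,0,0],[-9,0,0],[-8,0,0],[0,0,0]],"delta_rot":[[0,0,0],[0,0,0],[0,0,0],[0,0,0]],"claw":[20,20,20,20]}'; python3 -m pendant '{"delta_pos":[[0,0,8],[0,0,8],[0,0,8],[0,0,0]],"delta_rot":[[0,0,0],[0,0,0],[0,0,0],[0,0,0]],"claw":[20,20,20,20]}'; python3 - <<'E'
from h import *
T=pose();print(T)
c,s=np.cos(.219),np.sin(.219);d=T[:3,3]-[.566,.1645,0];print(d[0]*c+d[1]*s,-d[0]*s+d[1]*c)
E
```

```text
time: 7.68
tcp_pos: [0.5611, 0.1636, 0.1248]
eef_rot: [-0.0, 0.994, 0.109, 0.001]
force: [3.2, 1.3, -1.2]
grip_width: 0.0259
finger_force: 59.6
time: 8.18
tcp_pos: [0.5608, 0.1631, 0.099]
eef_rot: [0.0, 0.994, 0.109, -0.001]
force: [4.0, 1.4, 0.3]
grip_width: 0.0263
finger_force: 59.8
[[ 9.76327789e-01  2.16289298e-01 -1.72844667e-03  5.60789227e-01]
 [ 2.16287743e-01 -9.76329106e-01 -1.04324229e-03  1.63128130e-01]
 [-1.91317493e-03  6.44704613e-04 -9.99997962e-01  9.90075571e-02]
 [ 0.00000000e+00  0.00000000e+00  0.00000000e+00  1.00000000e+00]]
-0.005384358081249021 -0.00020704375960042018
```

```bash
python3 -m pendant '{"delta_pos":[[0,0,7],[0,0,7],[0,0,0]],"delta_rot":[[0,0,0],[0,0,0],[0,0,0]],"claw":[20,20,20]}'; python3 -m pendant '{"delta_pos":[[0,0,7],[0,0,7],[0,0,7],[0,0,0],[0,0,0]],"delta_rot":[[0,0,0],[0,0,0],[0,0,0],[0,0,0],[0,0,0]],"claw":[20,20,20,20,20]}'; python3 - <<'E'
from h import *
import cv2
c=camera("scene")["img"][:,:,::-1]
cv2.imwrite("pics/s6.png",cv2.resize(c[150:370,220:420],None,fx=2.7,fy=2.7,interpolation=cv2.INTER_CUBIC))
E
```

```text
time: 8.55
tcp_pos: [0.5608, 0.1633, 0.0853]
eef_rot: [0.0, 0.994, 0.109, -0.001]
force: [3.7, 1.8, 0.8]
grip_width: 0.0258
finger_force: 59.8
time: 9.18
tcp_pos: [0.5612, 0.1634, 0.0652]
eef_rot: [0.0, 0.994, 0.109, -0.0]
force: [3.9, 0.6, -1.1]
grip_width: 0.026
finger_force: 59.7
```

View pics/s6.png

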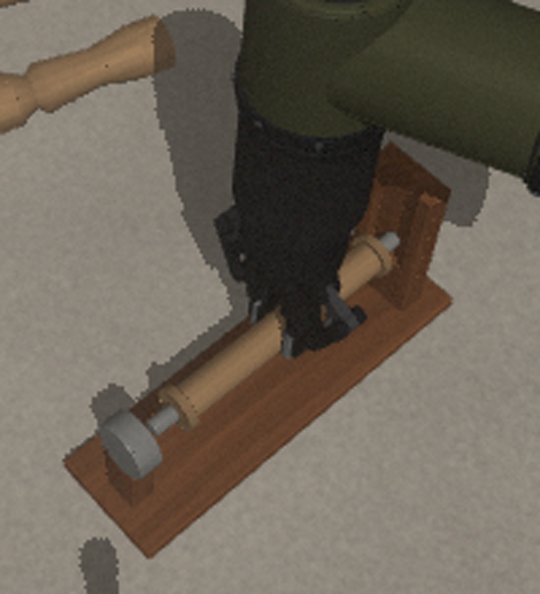

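The spindle is down between the ends, with the pin at (160,420) facing the cup mouth. I feed it into the cup, then check the force.

```bash
python3 -m pendant '{"delta_pos":[[6,0,1],[6,0,1],[6,0,1],[5,0,0],[0,0,0]],"delta_rot":[[0,0,0],[0,0,0],[0,0,0],[0,0,0],[0,0,0]],"claw":[20,20,20,20,20]}'; python3 -m pendant '{"delta_pos":[[3,0,1],[0,0,0],[0,0,0]],"delta_rot":[[0,0,0],[0,0,0],[0,0,0]],"claw":[20,20,20]}'
```

```text
time: 9.85
tcp_pos: [0.5837, 0.1683, 0.0619]
eef_rot: [0.0, 0.994, 0.109, -0.0]
force: [1.8, 0.7, -0.4]
grip_width: 0.0258
finger_force: 59.7
time: 10.22
tcp_pos: [0.5865, 0.169, 0.0612]
eef_rot: [0.0, 0.994, 0.109, -0.0]
force: [2.4, 1.0, -0.3]
grip_width: 0.0261
finger_force: 59.7
```

```bash
python3 -m pendant '{"delta_pos":[[0,0,0],[0,0,0],[0,0,0],[0,0,0],[0,0,0],[0,0,0]],"delta_rot":[[0,0,0],[0,0,0],[0,0,0],[0,0,0],[0,0,0],[0,0,0]],"claw":[30,36,44,60,60,60]}'; python3 -m pendant '{"delta_pos":[[0,0,-20],[0,0,-40],[0,0,-50],[0,0,-50],[-40,0,0],[-40,0,0],[0,0,0],[0,0,0]],"delta_rot":[[0,0,0],[0,0,0],[0,0,0],[0,0,0],[0,0,0],[0,0,0],[0,0,0],[0,0,0]],"claw":[60,60,60,60,60,60,60,60]}'; python3 - <<'E'
from h import *
import cv2
a=camera("scene")["img"][:,:,::-1];c=wrist("w7")
x=cv2.resize(a[180:370,220:420],None,fx=2,fy=2,interpolation=cv2.INTER_CUBIC);y=cv2.resize(c["img"][:,:,::-1],(400,300))
o=np.zeros((380,800,3),np.uint8);o[:,:400]=x;o[:300,400:]=y;cv2.imwrite("pics/f8.png",o)
H=[.565,.163,0,.219]
print(proj(c,place(H,[(.022+.105,0,.071),(.022-.105,0,.071),(.1335,0,.08),(-.1215,0,.08)]))*400/560+[400,0])
s=camera("scene");print((proj(s,place(H,[(.127,0,.071),(-.083,0,.071)]))-[220,180])*2)
E
```

```text
time: 10.98
tcp_pos: [0.5866, 0.169, 0.0613]
eef_rot: [0.0, 0.994, 0.109, -0.0]
force: [-0.9, 1.1, -0.3]
grip_width: 0.0597
finger_force: 0.0
time: 11.98
tcp_pos: [0.5088, 0.1518, 0.2228]
eef_rot: [-0.0, 0.994, 0.109, 0.001]
force: [-0.6, 0.4, 0.0]
grip_width: 0.0602
finger_force: 0.0
[[598.07509734 -31.48304482]
 [598.2016174  154.56447121]
 [598.07033911 -42.80452741]
 [598.22327324 183.21209983]]
[[107.44456645 259.20933296]
 [257.25778269 140.90642839]]
```

View pics/f8.png

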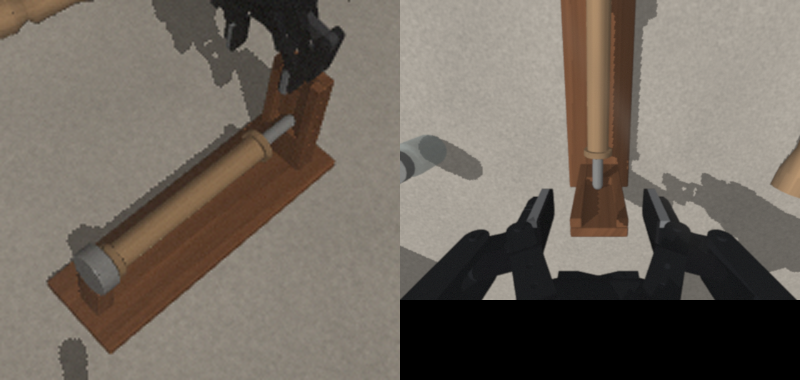

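The spindle is seated: the pin is in the cup at (95,268), the plunger is in the groove at (292,122), and it lies straight along the holder with the gripper clear. Handing in.

```bash
python3 -c "
from cell import sign_off;print(sign_off())"
```

```text
the job is handed in; nothing more can be done
None
```

The spindle is back in the holder, with the plunger in the groove, the fixed pin in the cup and the gripper clear; I never touched the rolling pin, and I handed the job in at about 12 s (no verdict came back).

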